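# Find the rocking corner of the jig plate and press its shim flat

## Task

One corner of the grey jig plate rocks: press down on the plate's corners at the red dots, one after another, until you find the one that gives under the finger. Then press the brass shim cap beside that corner fully down, flat on its seat, and leave the other three caps standing. Use only fingertip pushes: do not lift or shift the plate, and leave the tape, marker, paint tube and dowel alone.

Things in the scene. Friction and masses are not known exactly. Their poses are not given: they have to be found in the camera images.
- bed: Green painted square base fixed to the bench, 236 x 236 x 12 mm; origin at the centre of its underside on the bench (z = 0), x and y along its edges, z up. It does not move. The jig plate's axes lie within 1 degree of it.
- plate_mid (a point): Centre of the top face of the loose light grey jig plate (156 mm square, 10 mm thick, corners clipped, 0.35 to 0.65 kg), under the 9 mm high steel drill bush that stands there (radius 20 mm); z is the plate's normal. The plate lies level, its top 46 mm above the bench, on four round dark steel feet (56 mm across) near its corners, all alike by eye.
- corner_1 (a point): Red 12 mm dot on the top face of the plate at its (+x, +y) corner (bed's axes), the place to press: 50 mm along both axes from the plate's centre, 46 mm above the bench. It moves with the plate.
- corner_2 (a point): Red 12 mm dot on the top face of the plate at its (+x, -y) corner (bed's axes), the place to press: 50 mm along both axes from the plate's centre, 46 mm above the bench. It moves with the plate.
- corner_3 (a point): Red 12 mm dot on the top face of the plate at its (-x, -y) corner (bed's axes), the place to press: 50 mm along both axes from the plate's centre, 46 mm above the bench. It moves with the plate.
- corner_4 (a point): Red 12 mm dot on the top face of the plate at its (-x, +y) corner (bed's axes), the place to press: 50 mm along both axes from the plate's centre, 46 mm above the bench. It moves with the plate.
- shim_1 (a point): Centre of the top face, as found, of the brass shim cap beside corner_1: 76 mm along both bed axes (+x, +y) from the bed's centre, 36.8 mm outward from the red dot, 63 mm above the bench. Round, 26 mm across, 5 mm thick, 8 mm above its steel seat; flat on it its top is 55 mm above the bench, 9 mm above the plate. This point is fixed to the bed, not to the cap.
- shim_2 (a point): Centre of the top face, as found, of the brass shim cap beside corner_2: 76 mm along both bed axes (+x, -y) from the bed's centre, 36.8 mm outward from the red dot, 63 mm above the bench. Round, 26 mm across, 5 mm thick, 8 mm above its steel seat; flat on it its top is 55 mm above the bench, 9 mm above the plate. This point is fixed to the bed, not to the cap.
- shim_3 (a point): Centre of the top face, as found, of the brass shim cap beside corner_3: 76 mm along both bed axes (-x, -y) from the bed's centre, 36.8 mm outward from the red dot, 63 mm above the bench. Round, 26 mm across, 5 mm thick, 8 mm above its steel seat; flat on it its top is 55 mm above the bench, 9 mm above the plate. This point is fixed to the bed, not to the cap.
- shim_4 (a point): Centre of the top face, as found, of the brass shim cap beside corner_4: 76 mm along both bed axes (-x, +y) from the bed's centre, 36.8 mm outward from the red dot, 63 mm above the bench. Round, 26 mm across, 5 mm thick, 8 mm above its steel seat; flat on it its top is 55 mm above the bench, 9 mm above the plate. This point is fixed to the bed, not to the cap.
- loose_foot (a joint): How far the one springy foot is pressed in, m: 0 as found, 0.006 at its stop. Which corner stands on it differs from start to start and is not told here. Pressed at its dot, that corner gives from 1 to 2 N and bottoms at about 5 N, the dot 4 mm down; the other corners stay firm (under 1 mm). Once its shim cap is down it is firm too (to about 12 N).
- loose_shim (a joint): How far the shim cap beside the springy corner is pressed down, m: 0 as found, 0.008 flat on its seat. It does not tell which corner. Every cap takes about 8 to 9 N to push down and stays where it is pushed.
- sound_a_shim (a joint): How far one of the three other shim caps is pressed down, m: 0 as found (as it must stay), 0.008 flat. It does not tell which corner.
- sound_b_shim (a joint): How far one of the three other shim caps is pressed down, m: 0 as found (as it must stay), 0.008 flat. It does not tell which corner.
- sound_c_shim (a joint): How far one of the three other shim caps is pressed down, m: 0 as found (as it must stay), 0.008 flat. It does not tell which corner.
- tape_mid (a point): Loose bystander, to be left alone: roll of masking tape lying flat, 98 mm across, 25 mm high; this point is its centre.
- marker_mid (a point): Loose bystander, to be left alone: white paint marker with a green cap, lying, 141 mm long along its y, 16 mm thick; this point is its centre.
- tube_mid (a point): Loose bystander, to be left alone: white paint tube with a black cap, lying, 31 x 91 x 21 mm, long along its y; this point is its centre.
- dowel_mid (a point): Loose bystander, to be left alone: short dark red dowel, lying, 97 mm long along its y, 20 mm thick; this point is its centre.

How it is judged:
By the outcome, as a careful person would: the job done as asked, in the order asked, and still so for the second after the job is handed in, with the robot touching nothing.
It also fails if it takes over 48 s, if anything falls off the work surface, if the arm or the gripper's body presses on something with over 40 N, if the wrist force passes 120 N, or if a joint passes its speed limit or range.

## Robot

A 7-joint arm with a two-finger parallel gripper is mounted at the origin on a cart in front of the work surface, level with it; the furniture and walls round the work are solid. World frame = base frame: x ahead of the robot, y to its left, z up, the work surface at z = 0. Lengths are in m, angles in degrees, forces in N, time in s.
With the tool pointing down it reaches from about 0.4 to 0.85 m from the base axis. Payload 4.5 kg.
Tool frame: the origin (TCP) lies between the finger pads; the fingertips stand ctrl.tip_reach ahead of it and the grasp point (between the pads) lies 8 mm behind it (ctrl.tip_reach is the distance from the TCP to the fingertips, in m); z points along the fingers, y is the line along which they close (so a half turn about z gives the same grasp; the last joint's range is limited). The gripper opens to 88 mm and grips with 3 to 60 N. Pads are 18 mm wide; open, the fingers measure 123 mm over their backs; the gripper's body (75 mm by 187 mm) begins 45 mm behind the grasp point.
Start: joints at [71.379, 39.483, -11.15, 89.685, 9.013, 51.709, -12.324], TCP at [0.219, -0.585, 0.224] pointing down, gripper open.
Joint ranges: [-172.22, 172.22], [-26.19, 119.32], [-84.43, 86.54], [7.71, 146.69], [-57.33, 237.33], [2.42, 119.75], [-152.13, 152.13]. Speed limits (degrees/s): [147.25, 147.25, 180, 180, 180, 180, 180].

## Interface

Orientations are given as [roll, pitch, yaw] about the fixed x, y, z axes, in that order (R = Rz(yaw) Ry(pitch) Rx(roll)).
In Python, from bench import sense, imaging, ctrl gives the robot as it stands.
- The arm moves only by the shell command python3 -m handwheel 'ROWS'. ROWS is JSON, a list of rows, each an object with "jaw": the opening, from 0 (shut) to 1 (fully open); "travel": the shift along the tool's x, y, z in cm, a list of three; "yaw": the turn about the tool's z in rad. A call has 1 to 8 rows; each row shifts and turns the commanded pose from where the row before left it, along the tool's axes as they then stand; what a row does not reach is not made up. A row lasts 1/12 s, in which the tool goes at most 41.7 mm and 7.16 degrees, less where a joint would pass 70% of its speed; a pose out of reach is approached as far as the arm can. A call is refused whole if a number of a shift passes 4.17 or a number of a turn 0.125, either way. A call with a gripper value outside its range is refused whole. The fingers move at their own pace and stop on an object; the grip force is fixed at half the most. Time passes only in rows, so rows that do not move let the fingers close. It gives the time, the measured TCP pose, the force, the opening and the grip force at its end, in the units of the state.
- sense(): the state, without advancing time (a new reading comes with each control period).
- imaging.snapshot(name): name is "scene" or "top" or "wrist"; returns a dict with "img" (480x640x3 uint8, red, green, blue), "intrinsics" (3x3 intrinsics, pixels), "camera_from_world" (4x4, takes a point from world to camera coordinates). Camera axes: x right, y down, z forward; pixel columns grow to the right and rows downward; lengths in m; the calibration is good to about 2 mm. A picture is of the moment at which its call begins. There is no depth.
- ctrl.close_job(): hands the job in; it is judged then, once.
The state is a dict: "time": time; "joints": joint angles; "qvel": joint speeds; "joint_efforts": joint torques, N m; "eef_pos": TCP position; "tool_rot": TCP orientation; "ft_force": force on the tool from outside, world axes, zero at the start; "moment": the same for the moment, N m; "opening": finger opening in m; "grip_force": force on a finger pad.
Only numpy, scipy, OpenCV 4.12 (cv2) and the standard library are available. Lean on these libraries where they do the work, as an engineer would, in place of code of your own. Each camera call takes 0.05 s, during which the arm holds its last target. There are 200 camera calls.

## Working session

There is one attempt and no reset: what is moved stays moved. The work goes in short steps, Python scripts to look and compute and a shell command to move; the robot and the scene stay as the last step left them, time stands still between calls to the robot, and variables do not carry over. Pictures are saved under pics/ and viewed, at most 10 in all, crops included, and the job is handed in when it is done.

```bash
mkdir -p pics; python3 - <<'E'
from bench import sense, imaging, ctrl
import cv2, numpy as np
s=sense(); print(s, ctrl.tip_reach)
a=[]
for n in("top","scene"):
    d=imaging.snapshot(n); cv2.imwrite(f"pics/{n}0.png",d["img"][...,::-1]); np.savez(f"pics/{n}0.npz",**d)
    print(n,d["intrinsics"].tolist(),d["camera_from_world"].round(4).tolist())
E
```

```text
{'time': 0.0, 'joints': array([ 71.37663174,  39.53411484, -11.14552037,  89.74348567,
         9.0109358 ,  51.71048622, -12.3265907 ]), 'qvel': array([-0.06635645, -0.02640571, -0.12084698, -0.0344118 ,  0.10498152,
       -0.01173932, -0.01745397]), 'joint_efforts': array([ 2.73914375e-04, -5.27560437e+01, -1.26657531e+00, -1.53428257e+01,
       -5.25708916e-02,  6.58605990e-03,  1.61729026e-04]), 'eef_pos': array([ 0.21922503, -0.584587  ,  0.22280667]), 'tool_rot': array([-1.79893813e+02,  5.98416677e-03,  2.05618487e+01]), 'ft_force': array([ 0.31270023, -0.04435611, -1.15786453]), 'moment': array([ 0.03940367,  0.07953982, -0.07710455]), 'grip_force': 0.0, 'opening': 0.08853758320262516} 0.011
top [[465.5389550326701, 0.0, 319.03321452592263], [0.0, 465.5389550326701, 247.23129019953413], [0.0, 0.0, 1.0]] [[0.0042, -0.9999, 0.0117, -0.2957], [-0.9891, -0.0059, -0.147, 0.5173], [0.147, -0.011, -0.9891, 0.8282], [0.0, 0.0, 0.0, 1.0]]
scene [[493.656566761574, 0.0, 321.5493424973722], [0.0, 493.656566761574, 232.42730337233766], [0.0, 0.0, 1.0]] [[-0.8349, -0.5504, -0.0067, 0.2694], [-0.2835, 0.4404, -0.8519, 0.35], [0.4718, -0.7093, -0.5237, 0.4516], [0.0, 0.0, 0.0, 1.0]]
```

View pics/top0.png

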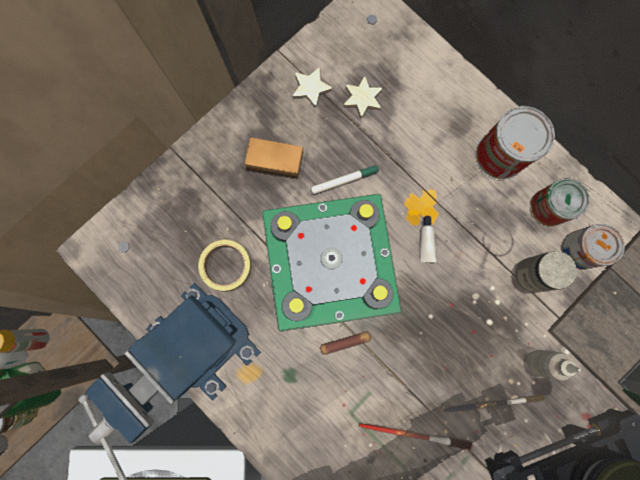

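View pics/scene0.png

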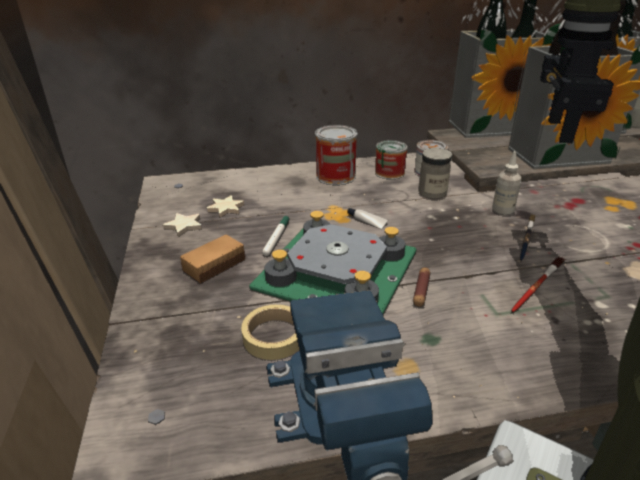

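The top view shows red dots at about (301,236), (354,228), (363,281) and (309,290). The yellow caps are at (284,223), (366,211), (380,293) and (296,306), and the vise stands lower-left near the last one. The scene view shows the same layout and that the vise is tall. I'll triangulate all of these.

```bash
python3 - <<'E'
import cv2, numpy as np
D={n:np.load(f"pics/{n}0.npz") for n in("top","scene")}
P={n:d["intrinsics"]@d["camera_from_world"][:3] for n,d in D.items()}
def blobs(n,kind):
    h=cv2.cvtColor(D[n]["img"],cv2.COLOR_RGB2HSV); H,S,V=[h[...,i].astype(int) for i in range(3)]
    m=((H<6)|(H>174))&(S>150)&(V>110) if kind=="red" else (H>18)&(H<34)&(S>150)&(V>120)
    if kind!="red" and n=="scene": m=(H>12)&(H<34)&(S>110)&(V>100)
    x0,x1,y0,y1=(255,400,190,330) if n=="top" else (255,415,205,310)
    w=np.zeros(m.shape,bool); w[y0:y1,x0:x1]=1
    k,l,st,c=cv2.connectedComponentsWithStats((m&w).astype(np.uint8))
    return [(c[i].round(1).tolist(),st[i].tolist()) for i in range(1,k) if st[i,4]>5]
def ray(n,p,z):
    d=D[n];R=d["camera_from_world"][:3,:3];t=d["camera_from_world"][:3,3]
    c=-R.T@t; v=R.T@np.linalg.inv(d["intrinsics"])@[*p,1]; return c+v*(z-c[2])/v[2]
B={}
for k,z in(("red",.046),("yel",.063)):
    for n in P:
        B[n,k]=blobs(n,k); print(n,k)
        for p,s in B[n,k]: print("  ",p,s,ray(n,p,z).round(4))
    for p,s in B["top",k]:
        q=min(B["scene",k],key=lambda b:np.linalg.norm(ray("scene",b[0],z)-ray("top",p,z)))[0]
        X=cv2.triangulatePoints(P["top"],P["scene"],np.array(p),np.array(q,float)).ravel(); print("tri",p,(X[:3]/X[3]).round(4))
# vise jaw height: rough pts
for a,b in (((195,293),(305,303)),((247,352),(397,335))):
    X=cv2.triangulatePoints(P["top"],P["scene"],np.array(a,float),np.array(b,float)).ravel(); print("vise?",(X[:3]/X[3]).round(3))
E
```

```text
top red
   [353.5, 227.5] [351, 225, 6, 6, 24] [ 0.5555 -0.3572  0.046 ]
   [300.5, 235.2] [298, 233, 6, 6, 28] [ 0.5403 -0.2585  0.046 ]
   [362.1, 280.9] [360, 279, 5, 5, 22] [ 0.4559 -0.3723  0.046 ]
   [308.2, 288.8] [306, 287, 6, 5, 25] [ 0.441  -0.2736  0.046 ]
scene red
   [323.3, 229.6] [322, 229, 4, 2, 7] [ 0.5557 -0.3602  0.046 ]
   [372.5, 241.5] [371, 241, 4, 2, 8] [ 0.4565 -0.3739  0.046 ]
   [299.8, 256.9] [298, 256, 5, 3, 12] [ 0.5398 -0.2606  0.046 ]
   [353.1, 270.8] [351, 270, 5, 3, 12] [ 0.4403 -0.2756  0.046 ]
tri [353.5, 227.5] [ 0.5545 -0.3573  0.048 ]
tri [300.5, 235.2] [ 0.5394 -0.2589  0.0472]
tri [362.1, 280.9] [ 0.4557 -0.3722  0.0472]
tri [308.2, 288.8] [ 0.4402 -0.2739  0.0471]
top yel
   [365.7, 209.9] [359, 205, 14, 13, 90] [ 0.5853 -0.3784  0.063 ]
   [283.6, 222.4] [278, 216, 13, 14, 87] [ 0.5608 -0.2279  0.063 ]
scene yel
   [332.7, 214.3] [310, 205, 40, 18, 387] [ 0.5564 -0.3947  0.063 ]
   [391.1, 230.6] [385, 227, 14, 9, 96] [ 0.4335 -0.4013  0.063 ]
   [278.9, 254.0] [272, 250, 15, 10, 117] [ 0.5601 -0.2284  0.063 ]
   [362.3, 275.8] [355, 271, 16, 11, 139] [ 0.4097 -0.2514  0.063 ]
tri [365.7, 209.9] [ 0.5687 -0.3857  0.0667]
tri [283.6, 222.4] [ 0.5604 -0.2281  0.0631]
vise? [ 0.419 -0.091  0.117]
vise? [ 0.318 -0.17   0.048]
```

```bash
python3 - <<'E'
import cv2, numpy as np
t=cv2.imread("pics/top0.png")[180:420,100:420]; s=cv2.imread("pics/scene0.png")[200:480,220:460]
a=cv2.resize(t,None,fx=1.25,fy=1.25); b=cv2.resize(s,None,fx=1.6,fy=1.6)
o=np.zeros((450,800,3),np.uint8); o[:300,:400]=a; o[:448,404:404+384]=b; cv2.imwrite("pics/c1.png",o)
E
```

```text
(no output)
```

View pics/c1.png

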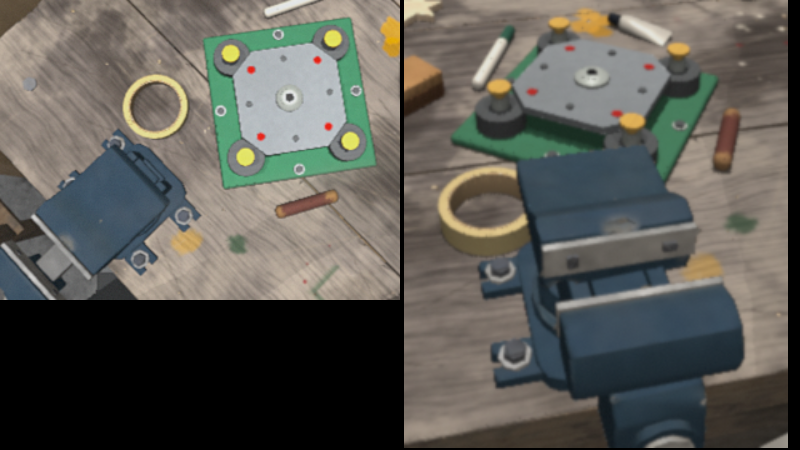

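```bash
python3 -m handwheel '[{"jaw":0,"travel":[0,0,0],"yaw":-0.124},{"jaw":0,"travel":[0,0,0],"yaw":-0.124},{"jaw":0,"travel":[0,0,0],"yaw":-0.124},{"jaw":0,"travel":[0,0,0],"yaw":-0.124},{"jaw":0,"travel":[0,0,0],"yaw":-0.124},{"jaw":0,"travel":[0,0,0],"yaw":-0.124}]'; python3 -m handwheel '[{"jaw":0,"travel":[0,0,0],"yaw":-0.124},{"jaw":0,"travel":[0,0,0],"yaw":-0.124},{"jaw":0,"travel":[0,0,0],"yaw":-0.124},{"jaw":0,"travel":[0,0,0],"yaw":-0.124},{"jaw":0,"travel":[0,0,0],"yaw":-0.12},{"jaw":0,"travel":[0,0,0],"yaw":0}]'; python3 -c "
from bench import sense;s=sense();print(s['joints'],s['tool_rot'],s['opening'])"
```

```text
time: 0.6
eef_pos: [0.2192, -0.5849, 0.2232]
tool_rot: [-180.0, -0.0, 63.5]
ft_force: [0.3, 0.4, 0.1]
opening: 0.0504
grip_force: 0.0
time: 1.1
eef_pos: [0.219, -0.585, 0.223]
tool_rot: [180.0, -0.1, 98.6]
ft_force: [0.2, 0.6, -0.2]
opening: 0.0102
grip_force: 0.0
[ 83.1077103   42.27146783 -33.20561295  89.03487525  26.12112952
  56.66985372  50.79272944] [ 1.79997757e+02 -7.28725415e-02  9.86321457e+01] 0.010192869513681611
```

```bash
python3 -m handwheel '[{"jaw":0,"travel":[1.6,3.4,0],"yaw":0},{"jaw":0,"travel":[1.6,3.4,0],"yaw":0},{"jaw":0,"travel":[1.6,3.4,0],"yaw":0},{"jaw":0,"travel":[1.6,3.4,0],"yaw":0},{"jaw":0,"travel":[1.6,3.4,0],"yaw":0},{"jaw":0,"travel":[1.6,3.4,0],"yaw":0},{"jaw":0,"travel":[1.6,3.4,0],"yaw":0},{"jaw":0,"travel":[1.6,3.4,0],"yaw":0}]'; python3 -m handwheel '[{"jaw":0,"travel":[0,0,0],"yaw":0},{"jaw":0,"travel":[0,0,0],"yaw":0}]'; python3 -c "
from bench import sense;s=sense();print(s['joints'],s['eef_pos'],s['tool_rot'],s['opening'])"
```

```text
time: 1.77
eef_pos: [0.4708, -0.4172, 0.2234]
tool_rot: [-180.0, -0.0, 98.3]
ft_force: [0.5, -0.3, 0.2]
opening: 0.0004
grip_force: 0.0
time: 1.93
eef_pos: [0.4722, -0.4156, 0.2236]
tool_rot: [179.9, -0.1, 98.6]
ft_force: [-1.5, -0.4, -0.8]
opening: 0.0004
grip_force: 0.0
[ 54.08039134  42.22607712 -31.49007669  88.30155001  24.76864691
  56.53087748  24.0507658 ] [ 0.47220996 -0.41564106  0.2235506 ] [ 1.79926277e+02 -6.37155952e-02  9.86390239e+01] 0.00035706717744294735
```

```bash
python3 -m handwheel '[{"jaw":0,"travel":[1.13,2.26,2.5],"yaw":0},{"jaw":0,"travel":[1.13,2.26,2.5],"yaw":0},{"jaw":0,"travel":[1.13,2.27,2.5],"yaw":0},{"jaw":0,"travel":[1.13,2.27,2.5],"yaw":0},{"jaw":0,"travel":[0,0,2.2],"yaw":0},{"jaw":0,"travel":[0,0,0],"yaw":0},{"jaw":0,"travel":[0,0,0],"yaw":0},{"jaw":0,"travel":[0,0,0],"yaw":0}]'; python3 - <<'E'
from bench import sense,imaging
import cv2,numpy as np
s=sense();print(s['eef_pos'],s['ft_force'])
o=[]
for n in("wrist","top","scene"):
    d=imaging.snapshot(n);np.savez(f"pics/{n}1.npz",**d); i=d["img"][...,::-1]
    o.append(i if n=="wrist" else i[170:350,240:430] if n=="top" else i[180:320,240:430])
w=cv2.resize(o[0],(400,300));a=cv2.resize(o[1],(380,360));b=cv2.resize(o[2],(380,240))
c=np.zeros((600,790,3),np.uint8);c[:300,:400]=w;c[:360,405:785]=a;c[360:,405:785]=b
cv2.imwrite("pics/c2.png",c)
E
```

```text
time: 2.6
eef_pos: [0.5515, -0.363, 0.1027]
tool_rot: [-180.0, 0.1, 98.3]
ft_force: [-0.3, -0.9, 1.0]
opening: 0.0005
grip_force: 0.0
[ 0.55151998 -0.36295661  0.10266598] [-0.3265843  -0.90353484  0.97633016]
```

View pics/c2.png

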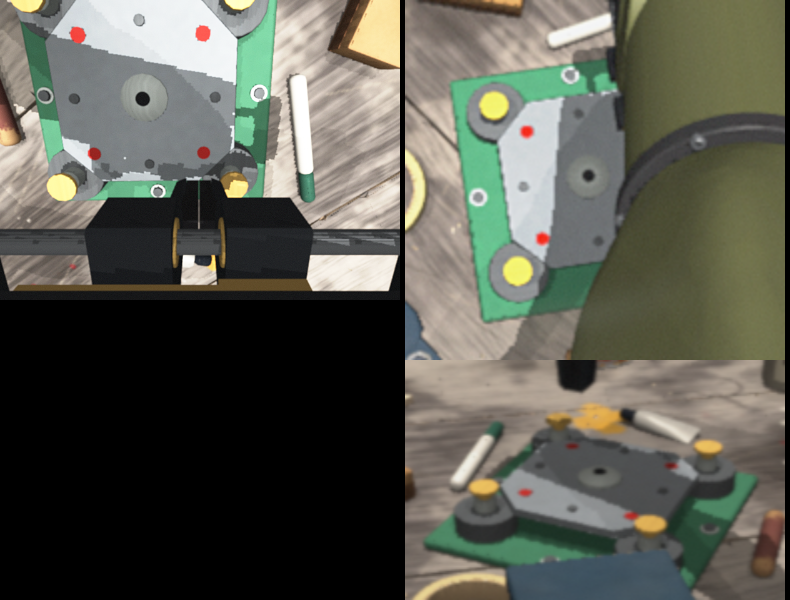

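The wrist view (half scale) shows all four dots at about (78,34), (203,33), (94,153) and (204,153), with the closed tips just short of the last one. The scene view shows the tips hovering above that far corner, clear of everything.

```bash
cat > w.py <<'E'
import cv2,numpy as np
def dots(d,z=.046):
    h=cv2.cvtColor(d["img"],cv2.COLOR_RGB2HSV); H,S,V=[h[...,i].astype(int) for i in range(3)]
    m=(((H<6)|(H>174))&(S>150)&(V>90)).astype(np.uint8)
    k,l,st,c=cv2.connectedComponentsWithStats(m)
    M=d["camera_from_world"];R=M[:3,:3];o=-R.T@M[:3,3]
    r=[]
    for i in range(1,k):
        if st[i,4]>60:
            v=R.T@np.linalg.inv(d["intrinsics"])@[*c[i],1]; r.append((c[i].round(),st[i,4],(o+v*(z-o[2])/v[2]).round(4)))
    return r
E
python3 - <<'E'
from w import *
from bench import sense
d=np.load("pics/wrist1.npz")
for r in dots(d): print(*r)
print(sense()['eef_pos'],sense()['tool_rot'])
u=np.array([.989,.15]);v=np.array([-.15,.989])
print(sense()['joints'])
E
```

```text
[324.  53.] 426 [ 0.5406 -0.2582  0.046 ]
[124.  56.] 460 [ 0.4417 -0.2736  0.046 ]
[325. 244.] 294 [ 0.556  -0.3571  0.046 ]
[151. 246.] 291 [ 0.4572 -0.3724  0.046 ]
[ 0.55253404 -0.36230881  0.10341509] [1.79904245e+02 1.36694568e-01 9.83263424e+01]
[ 43.03537808  52.34192423 -26.80267541  88.20752628  29.58433611
  46.47017662  12.91308481]
```

```bash
python3 -m handwheel '[{"jaw":0,"travel":[0.46,0.42,0],"yaw":0},{"jaw":0,"travel":[0,0,2],"yaw":0},{"jaw":0,"travel":[0,0,2],"yaw":0},{"jaw":0,"travel":[0,0,0],"yaw":0},{"jaw":0,"travel":[0,0,0],"yaw":0},{"jaw":0,"travel":[0,0,0],"yaw":0}]';python3 -m handwheel '[{"jaw":0,"travel":[0,0,0],"yaw":0},{"jaw":0,"travel":[0,0,0],"yaw":0}]'
```

```text
time: 3.25
eef_pos: [0.5569, -0.3554, 0.0628]
tool_rot: [179.9, 0.0, 98.5]
ft_force: [0.2, 0.3, -0.2]
opening: 0.0003
grip_force: 0.0
time: 3.42
eef_pos: [0.5569, -0.3556, 0.063]
tool_rot: [179.9, 0.1, 98.5]
ft_force: [-0.9, -0.9, -0.6]
opening: 0.0005
grip_force: 0.0
```

```bash
python3 -m handwheel '[{"jaw":0,"travel":[0,0,0.4],"yaw":0},{"jaw":0,"travel":[0,0,0],"yaw":0},{"jaw":0,"travel":[0,0,0],"yaw":0}]';for i in 1 ; do python3 -m handwheel '[{"jaw":0,"travel":[0,0,0.15],"yaw":0},{"jaw":0,"travel":[0,0,0],"yaw":0},{"jaw":0,"travel":[0,0,0],"yaw":0}]'; python3 -m handwheel '[{"jaw":0,"travel":[0,0,0.1],"yaw":0},{"jaw":0,"travel":[0,0,0],"yaw":0},{"jaw":0,"travel":[0,0,0],"yaw":0}]';python3 -m handwheel '[{"jaw":0,"travel":[0,0,0.1],"yaw":0},{"jaw":0,"travel":[0,0,0],"yaw":0},{"jaw":0,"travel":[0,0,0],"yaw":0}]'; done | grep -E "eef|ft"
```

```text
time: 3.67
eef_pos: [0.5559, -0.3553, 0.0576]
tool_rot: [-180.0, -0.0, 98.5]
ft_force: [-1.1, 0.2, 0.4]
opening: 0.0005
grip_force: 0.0
eef_pos: [0.556, -0.3552, 0.056]
ft_force: [-0.6, -0.4, -0.5]
eef_pos: [0.556, -0.3552, 0.0551]
ft_force: [-0.7, 0.4, -1.5]
eef_pos: [0.556, -0.3552, 0.0541]
ft_force: [0.6, 0.4, -0.4]
```

```bash
(python3 -m handwheel '[{"jaw":0,"travel":[0,0,0.1],"yaw":0},{"jaw":0,"travel":[0,0,0],"yaw":0},{"jaw":0,"travel":[0,0,0],"yaw":0}]'; python3 -m handwheel '[{"jaw":0,"travel":[0,0,0.1],"yaw":0},{"jaw":0,"travel":[0,0,0],"yaw":0},{"jaw":0,"travel":[0,0,0],"yaw":0}]' )| grep -E "eef|ft"; python3 - <<'E'
from bench import imaging
import cv2,numpy as np
o=[]
for n in("wrist","scene"):
    d=imaging.snapshot(n);np.savez(f"pics/{n}2.npz",**d); i=d["img"][...,::-1]
    o.append(cv2.resize(i[200:440,240:480] if n=="wrist" else i[180:300,250:420],(400,400 if n=="wrist" else 282)))
c=np.zeros((400,800,3),np.uint8);c[:,:400]=o[0];c[:282,400:]=o[1]
cv2.imwrite("pics/c3.png",c)
E
```

```text
eef_pos: [0.556, -0.3552, 0.0531]
ft_force: [1.5, -0.1, 0.1]
eef_pos: [0.556, -0.3552, 0.0521]
ft_force: [0.2, 0.0, 0.6]
```

View pics/c3.png

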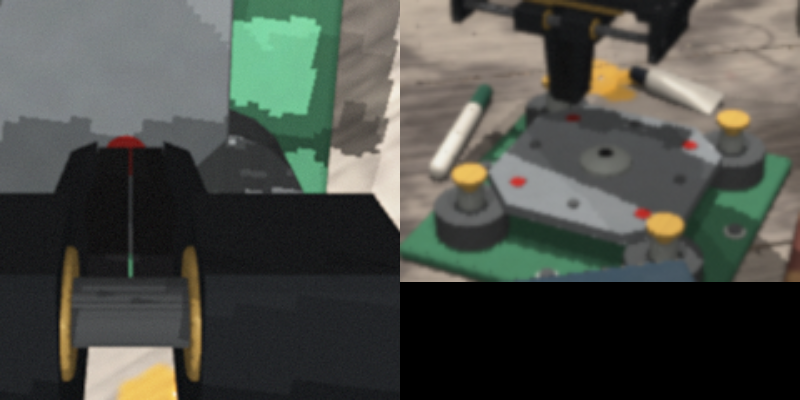

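```bash
python3 - <<'E'
from w import *
from bench import sense
s=sense();print(s['eef_pos'],s['ft_force'],s['joint_efforts'].round(2))
u=np.array([.989,.15]);v=np.array([-.15,.989])
for n in("scene","wrist"):
    d=np.load(f"pics/{n}2.npz");P=d["intrinsics"]@d["camera_from_world"][:3]
    M=d["camera_from_world"];print(n,"cam at",(-M[:3,:3].T@M[:3,3]).round(3), "reds")
    for r in dots(d): print("  ",*r)
    for z in(.041,.046,.050):
        for a,b in((0,0),(0,9),(17,9),(-17,9),(17,-9),(-17,-9)):
            q=P@[*(s['eef_pos'][:2]+u*a/1000+v*b/1000),z,1]; print(z,a,b,(q[:2]/q[2]).round(1))
E
```

```text
[ 0.55608201 -0.35526334  0.05213123] [-0.10390218  0.09550198  0.56657732] [ 0.000e+00 -5.940e+01 -5.480e+00 -1.115e+01 -4.000e-02  3.000e-02
 -0.000e+00]
scene cam at [0.111 0.314 0.536] reds
   [396. 165.] 203 [ 0.5744 -0.711   0.046 ]
   [523. 299.] 136 [ 0.1822 -0.3538  0.046 ]
0.041 0 0 [321.7 232.9]
0.041 0 9 [319.7 235.2]
0.041 17 9 [311.7 233.3]
0.041 -17 9 [327.9 237.1]
0.041 17 -9 [315.7 228.8]
0.041 -17 -9 [331.8 232.6]
0.046 0 0 [321.7 230.7]
0.046 0 9 [319.7 232.9]
0.046 17 9 [311.6 231. ]
0.046 -17 9 [327.9 234.9]
0.046 17 -9 [315.7 226.6]
0.046 -17 -9 [331.8 230.3]
0.05 0 0 [321.7 228.9]
0.05 0 9 [319.7 231.1]
0.05 17 9 [311.6 229.2]
0.05 -17 9 [327.9 233.1]
0.05 17 -9 [315.7 224.8]
0.05 -17 -9 [331.8 228.5]
wrist cam at [ 0.546 -0.28   0.213] reds
   [313.  54.] 757 [ 0.5407 -0.2582  0.046 ]
   [52. 56.] 799 [ 0.4417 -0.2736  0.046 ]
   [ 96. 294.] 460 [ 0.4572 -0.3724  0.046 ]
   [315. 285.] 96 [ 0.5555 -0.3532  0.046 ]
0.041 0 0 [315.9 284.8]
0.041 0 9 [315.8 266.8]
0.041 17 9 [352.8 266.6]
0.041 -17 9 [278.8 266.9]
0.041 17 -9 [352.  302.3]
0.041 -17 -9 [280.  302.5]
0.046 0 0 [315.8 289.3]
0.046 0 9 [315.7 270.8]
0.046 17 9 [353.8 270.7]
0.046 -17 9 [277.7 270.9]
0.046 17 -9 [352.9 307.2]
0.046 -17 -9 [279.  307.4]
0.05 0 0 [315.8 293. ]
0.05 0 9 [315.7 274.2]
0.05 17 9 [354.5 274.1]
0.05 -17 9 [276.9 274.3]
0.05 17 -9 [353.6 311.2]
0.05 -17 -9 [278.2 311.4]
```

The wrist crop shows the red dot half visible past the tip. In the scene crop the tip's end at (570,100) stands clear above the dot at (573,118). So the tips are really about 17 mm above the plate, and I'll keep descending until I feel contact.

```bash
(python3 -m handwheel '[{"jaw":0,"travel":[0,0,0.3],"yaw":0},{"jaw":0,"travel":[0,0,0.3],"yaw":0},{"jaw":0,"travel":[0,0,0],"yaw":0}]'; python3 -m handwheel '[{"jaw":0,"travel":[0,0,0.2],"yaw":0},{"jaw":0,"travel":[0,0,0],"yaw":0},{"jaw":0,"travel":[0,0,0],"yaw":0}]' )| grep -E "eef|ft"; python3 - <<'E'
from bench import imaging
import cv2,numpy as np
o=[]
for n in("wrist","scene"):
    d=imaging.snapshot(n);np.savez(f"pics/{n}3.npz",**d); i=d["img"][...,::-1]
    o.append(cv2.resize(i[200:440,240:480] if n=="wrist" else i[180:300,250:420],(400,400 if n=="wrist" else 282)))
c=np.zeros((400,800,3),np.uint8);c[:,:400]=o[0];c[:282,400:]=o[1]
cv2.imwrite("pics/c4.png",c)
E
```

```text
eef_pos: [0.5555, -0.3551, 0.0453]
ft_force: [-0.5, 0.2, 0.5]
eef_pos: [0.556, -0.3552, 0.044]
ft_force: [0.5, 0.0, -0.6]
```

View pics/c4.png

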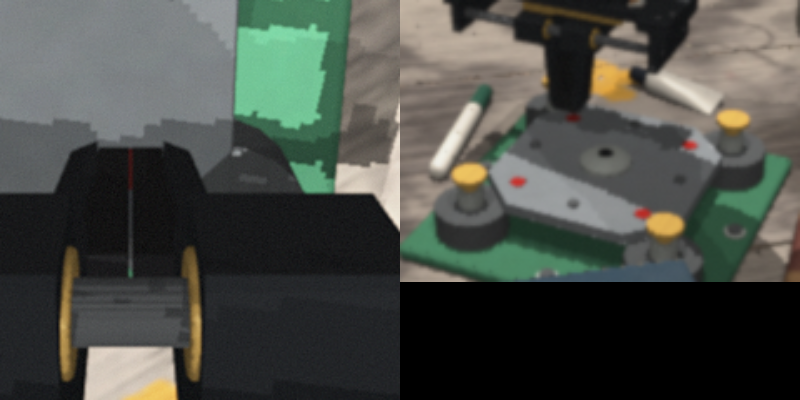

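The tip end in the scene crop is now at row 108 and the dot is at row 117, so about 8 mm remain.

```bash
(python3 -m handwheel '[{"jaw":0,"travel":[0,0,0.4],"yaw":0},{"jaw":0,"travel":[0,0,0],"yaw":0},{"jaw":0,"travel":[0,0,0],"yaw":0}]'; python3 -m handwheel '[{"jaw":0,"travel":[0,0,0.1],"yaw":0},{"jaw":0,"travel":[0,0,0],"yaw":0},{"jaw":0,"travel":[0,0,0],"yaw":0}]';python3 -m handwheel '[{"jaw":0,"travel":[0,0,0.1],"yaw":0},{"jaw":0,"travel":[0,0,0],"yaw":0},{"jaw":0,"travel":[0,0,0],"yaw":0}]' )| grep -E "eef|ft"
```

```text
eef_pos: [0.5558, -0.3552, 0.0398]
ft_force: [0.6, 0.1, 0.1]
eef_pos: [0.5561, -0.3553, 0.0391]
ft_force: [-0.2, -0.9, 0.1]
eef_pos: [0.556, -0.3553, 0.0381]
ft_force: [-0.3, -0.5, 0.3]
```

```bash
(python3 -m handwheel '[{"jaw":0,"travel":[0,0,0.1],"yaw":0},{"jaw":0,"travel":[0,0,0],"yaw":0},{"jaw":0,"travel":[0,0,0],"yaw":0}]'; python3 -m handwheel '[{"jaw":0,"travel":[0,0,0.1],"yaw":0},{"jaw":0,"travel":[0,0,0],"yaw":0},{"jaw":0,"travel":[0,0,0],"yaw":0}]';python3 -m handwheel '[{"jaw":0,"travel":[0,0,0.1],"yaw":0},{"jaw":0,"travel":[0,0,0],"yaw":0},{"jaw":0,"travel":[0,0,0],"yaw":0}]' )| grep -E "eef|ft"
```

```text
eef_pos: [0.556, -0.3553, 0.0371]
ft_force: [-0.6, -0.3, -0.1]
eef_pos: [0.556, -0.3553, 0.0361]
ft_force: [-0.7, -0.3, -0.1]
eef_pos: [0.556, -0.3553, 0.035]
ft_force: [-0.7, 0.4, -0.2]
```

```bash
(python3 -m handwheel '[{"jaw":0,"travel":[0,0,0.1],"yaw":0},{"jaw":0,"travel":[0,0,0],"yaw":0},{"jaw":0,"travel":[0,0,0],"yaw":0}]'; python3 -m handwheel '[{"jaw":0,"travel":[0,0,0.1],"yaw":0},{"jaw":0,"travel":[0,0,0],"yaw":0},{"jaw":0,"travel":[0,0,0],"yaw":0}]' )| grep -E "eef|ft"
```

```text
eef_pos: [0.556, -0.3552, 0.0341]
ft_force: [0.3, -0.1, -0.6]
eef_pos: [0.556, -0.3553, 0.0331]
ft_force: [0.6, -0.1, 0.3]
```

```bash
(python3 -m handwheel '[{"jaw":0,"travel":[0,0,0.1],"yaw":0},{"jaw":0,"travel":[0,0,0],"yaw":0},{"jaw":0,"travel":[0,0,0],"yaw":0}]'; python3 -m handwheel '[{"jaw":0,"travel":[0,0,0.1],"yaw":0},{"jaw":0,"travel":[0,0,0],"yaw":0},{"jaw":0,"travel":[0,0,0],"yaw":0}]' )| grep -E "eef|ft";  python3 - <<'E'
from bench import imaging
import cv2,numpy as np
o=[]
for n in("wrist","scene"):
    d=imaging.snapshot(n);np.savez(f"pics/{n}4.npz",**d); i=d["img"][...,::-1]
    o.append(cv2.resize(i[200:440,240:480] if n=="wrist" else i[190:250,290:375],(400,400 if n=="wrist" else 282),interpolation=cv2.INTER_CUBIC))
c=np.zeros((400,800,3),np.uint8);c[:,:400]=o[0];c[:282,400:]=o[1]
cv2.imwrite("pics/c5.png",c)
E
```

```text
eef_pos: [0.556, -0.3552, 0.0321]
ft_force: [0.9, -0.4, -0.2]
eef_pos: [0.5562, -0.3553, 0.0315]
ft_force: [-0.7, -0.2, 3.6]
```

View pics/c5.png

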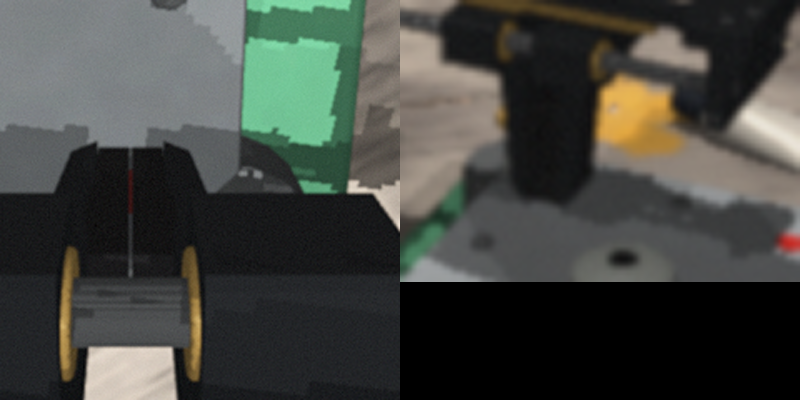

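The tip has now reached the dot: the dot is hidden in both crops, and the force is 3.6 N at TCP z ≈ 0.0315. I'll press a bit further to see whether it gives.

```bash
(python3 -m handwheel '[{"jaw":0,"travel":[0,0,0.1],"yaw":0},{"jaw":0,"travel":[0,0,0],"yaw":0},{"jaw":0,"travel":[0,0,0],"yaw":0}]'; python3 -m handwheel '[{"jaw":0,"travel":[0,0,0.05],"yaw":0},{"jaw":0,"travel":[0,0,0],"yaw":0},{"jaw":0,"travel":[0,0,0],"yaw":0}]' )| grep -E "eef|ft"
```

```text
eef_pos: [0.5562, -0.3553, 0.0314]
ft_force: [-3.0, 0.7, 9.9]
eef_pos: [0.5562, -0.3553, 0.0314]
ft_force: [-4.0, 0.6, 13.3]
```

Corner A (+x', -y') is firm: 13 N with no travel. Next is the dot at (0.540, -0.258).

```bash
python3 -m handwheel '[{"jaw":0,"travel":[0,0,-2],"yaw":0},{"jaw":0,"travel":[3.3,0,0],"yaw":0},{"jaw":0,"travel":[3.3,0,0],"yaw":0},{"jaw":0,"travel":[3.2,-0.1,0],"yaw":0},{"jaw":0,"travel":[0,0,0],"yaw":0},{"jaw":0,"travel":[0,0,0],"yaw":0},{"jaw":0,"travel":[0,0,0],"yaw":0}]'| grep -E "eef|ft"; python3 -m handwheel '[{"jaw":0,"travel":[0,0,1],"yaw":0},{"jaw":0,"travel":[0,0,0.5],"yaw":0},{"jaw":0,"travel":[0,0,0],"yaw":0},{"jaw":0,"travel":[0,0,0],"yaw":0}]'| grep -E "eef|ft"
```

```text
eef_pos: [0.5407, -0.2594, 0.0495]
ft_force: [-0.0, -0.7, 0.5]
eef_pos: [0.54, -0.2592, 0.0337]
ft_force: [-0.6, -0.6, 0.9]
```

```bash
(for r in 1; do python3 -m handwheel '[{"jaw":0,"travel":[0,0,0.15],"yaw":0},{"jaw":0,"travel":[0,0,0],"yaw":0},{"jaw":0,"travel":[0,0,0],"yaw":0}]'; python3 -m handwheel '[{"jaw":0,"travel":[0,0,0.1],"yaw":0},{"jaw":0,"travel":[0,0,0],"yaw":0},{"jaw":0,"travel":[0,0,0],"yaw":0}]'; python3 -m handwheel '[{"jaw":0,"travel":[0,0,0.1],"yaw":0},{"jaw":0,"travel":[0,0,0],"yaw":0},{"jaw":0,"travel":[0,0,0],"yaw":0}]'; done )| grep -E "eef|ft"
```

```text
eef_pos: [0.5407, -0.2586, 0.0332]
ft_force: [-0.1, -0.5, -0.1]
eef_pos: [0.5407, -0.2585, 0.0322]
ft_force: [0.2, -0.8, -0.1]
eef_pos: [0.5408, -0.2585, 0.0314]
ft_force: [-0.8, -0.5, 2.4]
```

```bash
( python3 -m handwheel '[{"jaw":0,"travel":[0,0,0.1],"yaw":0},{"jaw":0,"travel":[0,0,0],"yaw":0},{"jaw":0,"travel":[0,0,0],"yaw":0}]'; python3 -m handwheel '[{"jaw":0,"travel":[0,0,0.05],"yaw":0},{"jaw":0,"travel":[0,0,0],"yaw":0},{"jaw":0,"travel":[0,0,0],"yaw":0}]' )| grep -E "eef|ft"
```

```text
eef_pos: [0.5409, -0.2585, 0.0314]
ft_force: [-3.3, 1.0, 11.5]
eef_pos: [0.5408, -0.2586, 0.0313]
ft_force: [-3.7, 0.3, 14.6]
```

Firm too (14.6 N, no travel). Next is the dot at (0.441, -0.274).

```bash
python3 -m handwheel '[{"jaw":0,"travel":[0,0,-2],"yaw":0},{"jaw":0,"travel":[0,-3.4,0],"yaw":0},{"jaw":0,"travel":[0,-3.4,0],"yaw":0},{"jaw":0,"travel":[0,-3.3,0],"yaw":0},{"jaw":0,"travel":[0,0,0],"yaw":0},{"jaw":0,"travel":[0,0,0],"yaw":0},{"jaw":0,"travel":[0,0,0],"yaw":0}]'| grep -E "eef|ft"; python3 -m handwheel '[{"jaw":0,"travel":[0,0,1],"yaw":0},{"jaw":0,"travel":[0,0,0.6],"yaw":0},{"jaw":0,"travel":[0,0,0],"yaw":0},{"jaw":0,"travel":[0,0,0],"yaw":0}]'| grep -E "eef|ft"
```

```text
eef_pos: [0.442, -0.2733, 0.0498]
ft_force: [-0.1, 0.2, 1.0]
eef_pos: [0.441, -0.2728, 0.0328]
ft_force: [0.0, 0.5, -0.4]
```

```bash
(for r in 1; do python3 -m handwheel '[{"jaw":0,"travel":[0,0,0.1],"yaw":0},{"jaw":0,"travel":[0,0,0],"yaw":0},{"jaw":0,"travel":[0,0,0],"yaw":0}]'; python3 -m handwheel '[{"jaw":0,"travel":[0,0,0.1],"yaw":0},{"jaw":0,"travel":[0,0,0],"yaw":0},{"jaw":0,"travel":[0,0,0],"yaw":0}]'; python3 -m handwheel '[{"jaw":0,"travel":[0,0,0.1],"yaw":0},{"jaw":0,"travel":[0,0,0],"yaw":0},{"jaw":0,"travel":[0,0,0],"yaw":0}]'; done )| grep -E "eef|ft"
```

```text
eef_pos: [0.4409, -0.2734, 0.0327]
ft_force: [0.5, -0.3, -0.5]
eef_pos: [0.4407, -0.2734, 0.0317]
ft_force: [0.5, -0.2, -0.5]
eef_pos: [0.4408, -0.2735, 0.0313]
ft_force: [-1.2, 0.5, 7.6]
```

```bash
python3 -m handwheel '[{"jaw":0,"travel":[0,0,0.1],"yaw":0},{"jaw":0,"travel":[0,0,0],"yaw":0},{"jaw":0,"travel":[0,0,0],"yaw":0}]' | grep -E "time|eef|ft"; python3 -m handwheel '[{"jaw":0,"travel":[0,0,-2],"yaw":0},{"jaw":0,"travel":[-3.3,0,0],"yaw":0},{"jaw":0,"travel":[-3.3,0,0],"yaw":0},{"jaw":0,"travel":[-3.3,0,0],"yaw":0},{"jaw":0,"travel":[0,0,0],"yaw":0},{"jaw":0,"travel":[0,0,0],"yaw":0},{"jaw":0,"travel":[0,0,0],"yaw":0}]'| grep -E "eef|ft"; python3 -m handwheel '[{"jaw":0,"travel":[0,0,1],"yaw":0},{"jaw":0,"travel":[0,0,0.6],"yaw":0},{"jaw":0,"travel":[0,0,0],"yaw":0},{"jaw":0,"travel":[0,0,0],"yaw":0}]'| grep -E "eef|ft"
```

```text
time: 12.8
eef_pos: [0.4408, -0.2735, 0.0313]
ft_force: [-2.4, 1.3, 17.0]
eef_pos: [0.455, -0.3704, 0.0494]
ft_force: [-0.5, 0.3, -0.4]
eef_pos: [0.455, -0.3701, 0.0329]
ft_force: [0.4, -1.0, -0.5]
```

The third corner is firm (17 N). I'll press the fourth to confirm that it gives.

```bash
(for r in 1; do python3 -m handwheel '[{"jaw":0,"travel":[0,0,0.1],"yaw":0},{"jaw":0,"travel":[0,0,0],"yaw":0},{"jaw":0,"travel":[0,0,0],"yaw":0}]'; python3 -m handwheel '[{"jaw":0,"travel":[0,0,0.1],"yaw":0},{"jaw":0,"travel":[0,0,0],"yaw":0},{"jaw":0,"travel":[0,0,0],"yaw":0}]'; python3 -m handwheel '[{"jaw":0,"travel":[0,0,0.1],"yaw":0},{"jaw":0,"travel":[0,0,0],"yaw":0},{"jaw":0,"travel":[0,0,0],"yaw":0}]'; python3 -m handwheel '[{"jaw":0,"travel":[0,0,0.1],"yaw":0},{"jaw":0,"travel":[0,0,0],"yaw":0},{"jaw":0,"travel":[0,0,0],"yaw":0}]'; done )| grep -E "eef|ft"
```

```text
eef_pos: [0.4555, -0.3713, 0.0328]
ft_force: [-0.4, 0.3, 0.8]
eef_pos: [0.4553, -0.3714, 0.0317]
ft_force: [0.3, 0.5, -0.2]
eef_pos: [0.4554, -0.3715, 0.0308]
ft_force: [-0.4, -0.6, 2.8]
eef_pos: [0.4553, -0.3716, 0.0297]
ft_force: [-1.2, -0.8, 2.2]
```

```bash
( python3 -m handwheel '[{"jaw":0,"travel":[0,0,0.1],"yaw":0},{"jaw":0,"travel":[0,0,0],"yaw":0},{"jaw":0,"travel":[0,0,0],"yaw":0}]'; python3 -m handwheel '[{"jaw":0,"travel":[0,0,0.1],"yaw":0},{"jaw":0,"travel":[0,0,0],"yaw":0},{"jaw":0,"travel":[0,0,0],"yaw":0}]' )| grep -E "eef|ft"
```

```text
eef_pos: [0.4552, -0.3717, 0.0287]
ft_force: [-0.8, -0.4, 3.8]
eef_pos: [0.4552, -0.3718, 0.0277]
ft_force: [-2.0, -2.2, 4.4]
```

The fourth corner gives: 4 mm down at under 5 N. Its cap is at about (0.4345, -0.402), so I'll move over it and press.

```bash
python3 -m handwheel '[{"jaw":0,"travel":[0,0,-2.5],"yaw":0},{"jaw":0,"travel":[0,0,-2],"yaw":0},{"jaw":0,"travel":[-2.7,-2.5,0],"yaw":0},{"jaw":0,"travel":[0,0,0],"yaw":0},{"jaw":0,"travel":[0,0,0],"yaw":0},{"jaw":0,"travel":[0,0,0],"yaw":0}]'| grep -E "time|eef|ft"
python3 - <<'E'
from bench import imaging
import cv2,numpy as np
o=[]
for n in("wrist","scene","top"):
    d=imaging.snapshot(n);np.savez(f"pics/{n}5.npz",**d); i=d["img"][...,::-1]
    o.append(cv2.resize(i[200:440,200:440] if n=="wrist" else i[180:300,270:440] if n=="scene" else i[170:350,250:430],(400,400 if n=="wrist" else 282)))
c=np.zeros((570,800,3),np.uint8);c[:400,:400]=o[0];c[:282,400:]=o[1];c[285:567,400:]=o[2]
cv2.imwrite("pics/c6.png",c)
E
```

```text
time: 15.72
eef_pos: [0.435, -0.4005, 0.0722]
ft_force: [-0.8, 0.4, 0.2]
```

View pics/c6.png

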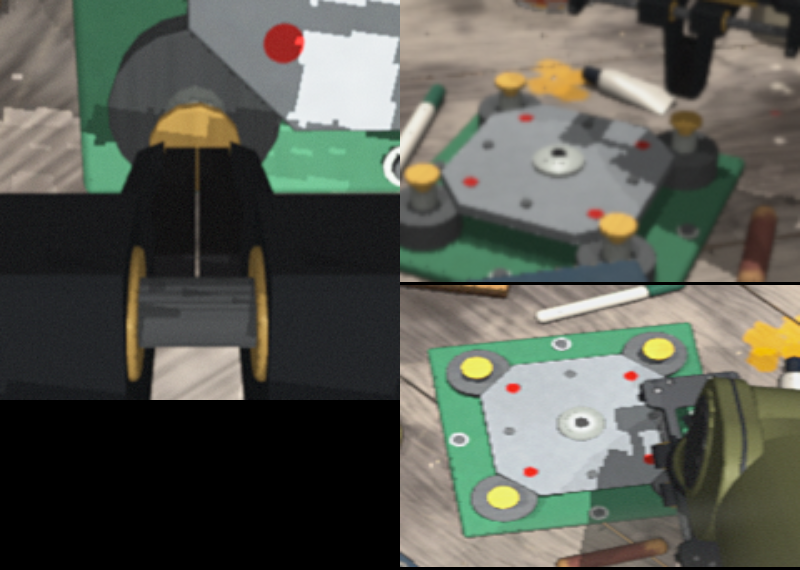

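The closed tips are centred on the right cap: cap at (196,125) and tip centreline at x=196 in the wrist crop. The other three caps are still up. Pressing now.

```bash
(python3 -m handwheel '[{"jaw":0,"travel":[0,0,1],"yaw":0},{"jaw":0,"travel":[0,0,1],"yaw":0},{"jaw":0,"travel":[0,0,0],"yaw":0},{"jaw":0,"travel":[0,0,0],"yaw":0},{"jaw":0,"travel":[0,0,0],"yaw":0}]'; python3 -m handwheel '[{"jaw":0,"travel":[0,0,0.2],"yaw":0},{"jaw":0,"travel":[0,0,0.2],"yaw":0},{"jaw":0,"travel":[0,0,0],"yaw":0},{"jaw":0,"travel":[0,0,0],"yaw":0}]';python3 -m handwheel '[{"jaw":0,"travel":[0,0,0.2],"yaw":0},{"jaw":0,"travel":[0,0,0],"yaw":0},{"jaw":0,"travel":[0,0,0],"yaw":0},{"jaw":0,"travel":[0,0,0],"yaw":0}]')| grep -E "time|eef|ft"
```

```text
time: 16.28
eef_pos: [0.4346, -0.4014, 0.0523]
ft_force: [-0.2, -0.4, 0.4]
time: 16.62
eef_pos: [0.4346, -0.4018, 0.0487]
ft_force: [-0.6, -0.1, -0.2]
time: 16.95
eef_pos: [0.4347, -0.4019, 0.0471]
ft_force: [-1.2, 1.5, 5.6]
```

```bash
(python3 -m handwheel '[{"jaw":0,"travel":[0,0,0.2],"yaw":0},{"jaw":0,"travel":[0,0,0.1],"yaw":0},{"jaw":0,"travel":[0,0,0.1],"yaw":0},{"jaw":0,"travel":[0,0,0],"yaw":0},{"jaw":0,"travel":[0,0,0],"yaw":0}]'; python3 -m handwheel '[{"jaw":0,"travel":[0,0,0.1],"yaw":0},{"jaw":0,"travel":[0,0,0.1],"yaw":0},{"jaw":0,"travel":[0,0,0],"yaw":0},{"jaw":0,"travel":[0,0,0],"yaw":0}]';python3 -m handwheel '[{"jaw":0,"travel":[0,0,0.1],"yaw":0},{"jaw":0,"travel":[0,0,0],"yaw":0},{"jaw":0,"travel":[0,0,0],"yaw":0},{"jaw":0,"travel":[0,0,0],"yaw":0}]')| grep -E "time|eef|ft"
```

```text
time: 17.37
eef_pos: [0.4347, -0.4019, 0.0432]
ft_force: [-0.8, 0.1, 6.7]
time: 17.7
eef_pos: [0.4347, -0.4019, 0.0412]
ft_force: [-1.3, 1.0, 5.2]
time: 18.03
eef_pos: [0.4347, -0.4019, 0.0404]
ft_force: [-1.6, 0.4, 8.1]
```

```bash
(python3 -m handwheel '[{"jaw":0,"travel":[0,0,0.1],"yaw":0},{"jaw":0,"travel":[0,0,0],"yaw":0},{"jaw":0,"travel":[0,0,0],"yaw":0}]'; python3 -m handwheel '[{"jaw":0,"travel":[0,0,0.1],"yaw":0},{"jaw":0,"travel":[0,0,0],"yaw":0},{"jaw":0,"travel":[0,0,0],"yaw":0},{"jaw":0,"travel":[0,0,0],"yaw":0}]')| grep -E "time|eef|ft"
```

```text
time: 18.28
eef_pos: [0.4348, -0.4019, 0.0403]
ft_force: [-3.0, 2.2, 15.8]
time: 18.62
eef_pos: [0.4349, -0.402, 0.0402]
ft_force: [-4.2, 3.4, 22.7]
```

The cap has hit its hard stop at 22.7 N. I'll retract and check.

```bash
python3 -m handwheel '[{"jaw":0,"travel":[0,0,-2],"yaw":0},{"jaw":0,"travel":[0,0,-3.5],"yaw":0},{"jaw":0,"travel":[0,0,-3.5],"yaw":0},{"jaw":0,"travel":[0,0,-3.5],"yaw":0},{"jaw":0,"travel":[-3,-2,-2],"yaw":0},{"jaw":0,"travel":[-3,-2,0],"yaw":0},{"jaw":0,"travel":[-3,-2,0],"yaw":0},{"jaw":0,"travel":[0,0,0],"yaw":0}]'| grep -E "time|eef|ft"; python3 -m handwheel '[{"jaw":0,"travel":[-3,-1,0],"yaw":0},{"jaw":0,"travel":[-3,0,0],"yaw":0},{"jaw":0,"travel":[0,0,0],"yaw":0},{"jaw":0,"travel":[0,0,0],"yaw":0}]'| grep -E "time|eef|ft"
python3 - <<'E'
from bench import imaging
from w import *
o=[]
for n in("scene","top"):
    d=imaging.snapshot(n); i=d["img"][...,::-1]
    o.append(cv2.resize(i[190:330,230:450] if n=="scene" else i[150:360,190:460],(620,395) if n=="scene" else (257,200)))
c=np.zeros((600,640,3),np.uint8);c[:395,:620]=o[0];c[398:598,:257]=o[1]
cv2.imwrite("pics/c7.png",c)
E
```

```text
time: 19.28
eef_pos: [0.3818, -0.5087, 0.1822]
ft_force: [0.2, -1.7, -1.3]
time: 19.62
eef_pos: [0.3867, -0.5615, 0.1815]
ft_force: [0.2, -0.0, -0.0]
```

View pics/c7.png

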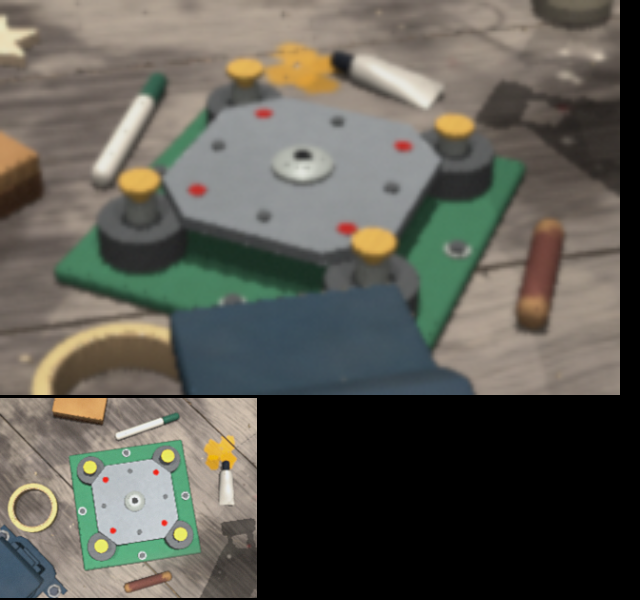

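The pressed cap at (455,125) in the crop sits at scene row 234.3, against 230.6 before. That 3.7 px drop matches 8 mm. The other three caps, the plate and the loose items are undisturbed.

```bash
python3 -c "
from bench import ctrl;print(ctrl.close_job())"
```

```text
the job is handed in; nothing more can be done
None
```

The springy corner was the red dot at about (0.456, -0.372): it gave 4 mm at under 5 N while the other three stayed firm. I pressed its shim cap down to its hard stop (22.7 N), left the other three caps standing, and handed the job in at about 20 s.

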